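# Set and lock the wax dispenser's cap, then post the spare plug

### The arm

A 6-joint arm with a two-finger parallel gripper is mounted at the origin on the work surface. World frame = base frame: x ahead of the robot, y to its left, z up, the work surface at z = 0. Lengths are in mm, angles in rad, forces in N, time in s.
With the tool pointing down it reaches from about 325 to 850 mm from the base axis. Payload 4.4 kg.
Tool frame: the origin (TCP) lies midway between the tips of the shut fingers; the grasp point (between the pads) lies 19 mm behind it; z points along the fingers, y is the line along which they close (so a half turn about z gives the same grasp; the last joint's range is limited). The gripper opens to 94 mm and grips with 3 to 60 N. Pads are 16 mm wide; open, the fingers measure 119 mm over their backs; the gripper's body (75 mm by 177 mm) begins 78 mm behind the grasp point.
Start: joints at [-0.15, 0.207, 1.542, -0, 1.393, -0.15], TCP at [575.002, -0.012, 205.447] pointing down, gripper open.
Joint ranges: [-2.73, 2.73], [-0.86, 2.22], [0.23, 2.46], [-1.11, 4.25], [0.08, 2.63], [-2.82, 2.82]. Speed limits (rad/s): [2.79, 2.79, 3.14, 3.14, 3.14, 3.14].

### API

Orientations are given as a unit quaternion [x, y, z, w].
In Python, from station import status, eyes, env, finder gives the robot as it stands.
- The arm moves only by the tool arm_command, never from a script. Its argument "moves" is a list of rows, each an object with "offset": the shift along the tool's x, y, z in units of 25 mm (1.0 is 25 mm), a list of three; "spin": the turn about the tool's z in units of 5 degrees (1.0 is 5 degrees). In form: [{"offset": [x, y, z], "spin": spin}, ...]. A call has 1 to 5 rows; each row is the pose to reach, as a shift and turn from the pose commanded when the call began, along the tool's axes at that moment; what a row does not reach only later rows make up. A row lasts 1/12 s, in which the tool goes at most 41.7 mm and 7.16 degrees, less where a joint would pass 70% of its speed; a pose out of reach is approached as far as the arm can. A call with a gripper value outside its range is refused whole. "grip" is the closure in counts, from 0 (fully open) to 255 (shut), set as the call begins (left out, the last holds). The fingers move at their own pace and stop on an object; "force" is the grip in N (left out, the last holds). Time passes only in rows, so rows that repeat a pose let the fingers close. It gives the time, the measured TCP pose, the force, the opening and the grip force at its end, in the units of the state.
- status.read_state(): the state, without advancing time (a new reading comes with each control period).
- eyes.grab_frame(name): name is "scene" or "side" or "wrist"; returns a dict with "image" (400x640x3 uint8, red, green, blue), "fovy" (degrees; the focal length in pixels is half the picture's height over the tangent of half this angle, whatever the lens; pixels are square), "cx", "cy" (the principal point, pixels), "k1" (the pictures are not rectified: a ray, as slopes to the right and down, at radius r is drawn at 1 + k1 r^2 times it, then the intrinsics apply), "rvec" (rotation vector, rad) and "tvec" (3), from world to camera coordinates, as OpenCV has them. Camera axes: x right, y down, z forward; pixel columns grow to the right and rows downward; lengths in mm; the calibration is good to about 2 mm. A picture is of the moment at which its call begins. There is no depth.
- env.close_job(): hands the job in; it is judged then, once.
Trained networks look in a picture, given as the dict that the camera call returned (one of the last four; its "shot" number tells which), for a name from the list of things; names that differ only in an ending like _2 or _b are one class to them, and where a whole thing is asked for, a point or a joint stands for the part that bears it (a point fixed in the world has none). Each returns a list of dicts, best first, with "confidence" (0 to 1); they miss things now and then, are a little off and sometimes report something else, mostly with a low value. They report only what shows in the picture. A call takes as long as a camera call. They do not tell look-alikes from the thing itself.
- finder.cut_out(picture, target): "pixels" (400x640 bool, what is visible of it) and "extent" ([centre column, centre row, width, height] in pixels, round what is visible of it).
The state is a dict: "time_s": time; "joint_positions": joint angles; "qd": joint speeds; "tau": joint torques, N m; "eef_pos": TCP position; "eef_rot": TCP orientation; "contact_force": force on the tool from outside, world axes, zero at the start; "ft_torque": the same for the moment, N m; "width": opening from 0.0 (shut) to 1.0 (fully open); "gripper_force": force on a finger pad.
Only numpy, scipy, OpenCV 4.12 (cv2) and the standard library are available. Lean on these libraries where they do the work, as an engineer would, in place of code of your own. Each camera call takes 0.05 s, during which the arm holds its last target. There are 200 camera calls.

### The job

The clear cap of the round wax dispenser is sitting up on its teeth. Turn it until its window stands over the compartment that holds the orange wax plug and the teeth mesh, press it fully home, then drop the loose orange plug from the plywood through the window to join the other one. Leave the brush, scraper, wax block, cork and cup where they are.

Things in the scene. Friction and masses are not known exactly. Their poses are not given: they have to be found in the camera images.
- tub: round white dispenser tub, fixed, 150 mm across, rim 45 mm high. Origin: centre of its underside, z up. Six equal compartments centred at yaw 0, 60, 120.. degrees from its x axis, 27 to 72 mm from its axis, floors 4 mm up, parted by radial walls. Those at -60, 0, 60 and 120 degrees each hold a wax plug, the others brass screws
- socket (a point): on the tub's axis, 39 mm above its underside: level of the tops of six inward black teeth (6 mm wide, in line with the radial walls, 29 mm between opposite tips). Spring catches lower down hold the cap once home: its own weight does not pass them, 7 to 15 N pressed down on the grip bar does, with a click
- cap_grip (a point): point on the loose clear cap's axis, in its blue grip bar, 26 mm above the disc's underside. Cap: about 0.15 kg, disc 150 mm across, 4 mm thick. Bar: 14 mm thick along the cap's x, 60 mm long along its y, its foot 22 mm below and its top 12 mm above this point. The cap's x points to its window, z up. Start: 79 mm above the plywood; fully home (disc on the tub's rim): 71 mm
- cap_teeth (a point): on the cap's axis, 14 mm below the disc's underside: lower end of six outward teeth, 6 mm wide, at 0, 60.. degrees from the cap's x, round a stub 38 mm long. They pass between the socket's teeth when the window is centred over a compartment within about 5 degrees. At the start they rest on the socket's teeth; held up 2 to 4 mm the cap turns freely, else it catches at each gap
- window (a point): middle of the cap's window, 49 mm from the cap's axis along the cap's x, half-way through the disc. The window is a hole with a blue border, 48 degrees wide and from 28 to 71 mm from the axis (about 40 mm each way), closed outside by the rim
- stored_orange_center (a point): centre of the orange wax plug that lies in one of the compartments under the clear cap (flat disc 24 mm across, 16 mm high); it shows which compartment is wanted
- plug_center (a point): centre of the loose orange wax plug that lies flat on the plywood to the right of the dispenser: disc 24 mm across and 16 mm high, 12 g
- brush: bamboo brush lying on the plywood, 130 x 50 x 26 mm; origin under its middle; not to be disturbed
- scraper: stainless groove scraper lying flat, 120 x 28 x 4 mm; origin under its middle; not to be disturbed
- wax: orange wax block, 85 x 45 x 20 mm; origin under its middle; not to be disturbed (it is not the plug)
- cork: cork block, 100 x 60 x 35 mm; origin under its middle; not to be disturbed
- cup: clear plastic cup, 74 mm across and 85 mm high, standing; origin under its middle; not to be disturbed
There are look-alikes about, which are no part of the job. Leave any pink or yellow look-alike of the part that bears plug_center alone.

How it is judged (in metres and radians):
On the way, in this order (a step that is already met when the one before it is completed fails the run):
1. cap fully home with its window over the compartment of the stored orange plug, the loose plug not yet in (z of cap_grip in the frame of tub below 0.0735 m and horizontal distance between cap_grip and tub below 0.006 m and horizontal distance between window and stored_orange_center below 0.03 m and horizontal distance between plug_center and tub above 0.08 m), for 0.2 s.
2. loose orange plug in that compartment, below the cap (z of plug_center in the frame of tub below 0.04 m and horizontal distance between plug_center and window below 0.03 m), for 0.2 s.
At the end, for the whole second after the job is handed in: Cap level and fully home (within 2.5 mm), its window over the compartment of the stored orange plug (within 30 mm of that plug's centre, so not over a neighbour), and both orange plugs in that compartment below the cap (all of step 2 and z of cap_grip in the frame of tub below 0.0735 m and horizontal distance between cap_grip and tub below 0.006 m and angle between cap_grip's own z axis and vertical below 0.06 rad and horizontal distance between window and stored_orange_center below 0.03 m and z of stored_orange_center in the frame of tub below 0.04 m); the robot touches nothing.
It fails at once if the brush, scraper, wax block, cork or cup is moved by more than 30 mm (distance of any of brush, scraper, wax, cork, cup from where it was at the start of the episode above 0.03 m).
It also fails if it takes over 54 s, if anything falls off the work surface, if the arm or the gripper's body presses on something with over 40 N, if the wrist force passes 120 N, or if a joint passes its speed limit or range.

## Working session

There is one attempt and no reset: what is moved stays moved. The work goes in short steps, Python scripts to look and compute and a tool call to move; the robot and the scene stay as the last step left them, time stands still between calls to the robot, and variables do not carry over. Pictures are saved under pics/ and viewed, at most 10 in all, crops included, and the job is handed in when it is done.

Besides the shell and the picture viewer there is one more tool, called after "Emit:" by a JSON object that holds its "op" and its "data". arm_command: Moves the arm, as the interface text tells. Its arguments: {"type":"object","properties":{"moves":{"type":"array","items":{"type":"object","properties":{"offset":{"type":"array","items":{"type":"number"}},"spin":{"type":"number"}}}},"grip":{"type":"number"},"force":{"type":"number"}},"required":["moves"]}

```bash
ls; mkdir -p pics
cat > h.py <<'E'
import numpy as np, cv2
from station import status, eyes, env, finder
def K(p):
    f=200/np.tan(np.radians(p["fovy"])/2); return f
def cam(p):
    R=cv2.Rodrigues(np.array(p["rvec"],float))[0]; t=np.array(p["tvec"],float).ravel(); return R,t
def proj(p,X):
    R,t=cam(p); c=np.atleast_2d(X)@R.T+t; s=c[:,:2]/c[:,2:]; r2=(s**2).sum(1,keepdims=True)
    return s*(1+p["k1"]*r2)*K(p)+[p["cx"],p["cy"]]
def onz(p,uv,z):
    R,t=cam(p); d=(np.atleast_2d(uv)-[p["cx"],p["cy"]])/K(p); s=d.copy()
    for _ in range(20): s=d/(1+p["k1"]*(s**2).sum(1,keepdims=True))
    w=np.c_[s,np.ones(len(s))]@R; o=-R.T@t
    return o+w*((z-o[2])/w[:,2:])
def save(p,n,crop=None,k=1):
    im=p["image"][:,:,::-1]
    if crop: im=im[crop[1]:crop[3],crop[0]:crop[2]]
    cv2.imwrite("pics/"+n,cv2.resize(im,None,fx=k,fy=k,interpolation=cv2.INTER_CUBIC))
E
python3 - <<'E'
from h import *
for n in ("scene","side","wrist"):
    p=eyes.grab_frame(n); save(p,n+"0.png"); R,t=cam(p); print(n,p["fovy"],p["k1"],(-R.T@t).round())
    for o in ("tub","cap_grip","window","plug_center","stored_orange_center"):
        try:
            for d in finder.cut_out(p,o)[:4]: print(o,round(d["confidence"],2),np.round(d["extent"]),onz(p,[d["extent"][:2]],{"tub":45,"cap_grip":79,"window":55,"plug_center":8,"stored_orange_center":12}[o]).round(1))
        except Exception as e: print(o,e)
print(status.read_state())
E
```

```text
pics
scene 48.94987426942813 0.006881508603062002 [1172.  779.  830.]
tub 0.6 [348. 240.  50.  27.] [[535.7  61.5  45. ]]
cap_grip 0.55 [349. 224.  56.  33.] [[516.8  37.8  79. ]]
window 0.78 [350. 221.  53.  32.] [[484.4   4.5  55. ]]
plug_center 0.51 [329. 181.   8.   4.] [[ 349.4 -267.7    8. ]]
plug_center 0.48 [289. 184.   8.   6.] [[ 472.7 -340.6    8. ]]
plug_center 0.37 [297. 194.   1.  12.] [[ 485.2 -268.1    8. ]]
plug_center 0.32 [347. 225.  52.  33.] [[462.3 -31.    8. ]]
side 53.69260934146384 -0.010283527517715977 [ 110. -713.  499.]
tub 0.85 [275. 224.  60.  48.] [[468. -33.  45.]]
tub 0.27 [429. 230.  40.  48.] [[ 721.5 -255.6   45. ]]
cap_grip 0.56 [274. 212.  66.  36.] [[464.6 -42.1  79. ]]
window 0.87 [276. 214.  64.  34.] [[484.1 -11.5  55. ]]
plug_center 0.76 [368. 317.  15.  12.] [[ 468.  -345.5    8. ]]
plug_center 0.64 [327. 308.  11.  18.] [[ 425.  -285.7    8. ]]
plug_center 0.64 [346. 287.   9.  10.] [[ 488.8 -261.8    8. ]]
plug_center 0.56 [288. 320.   9.  22.] [[ 353.8 -270.3    8. ]]
wrist 61.6719331804262 0.004165027824837677 [575.  78. 384.]
tub 0.79 
[... 365 characters left out ...]
: 0.9, 'joint_positions': array([-1.50493470e-01,  2.06552514e-01,  1.54149078e+00,  1.07036531e-05,
        1.39347458e+00, -1.50510609e-01]), 'qd': array([-0.00100467,  0.00100855, -0.00046582,  0.00125839,  0.00129372,
        0.00105269]), 'tau': array([ 5.98376810e-04, -3.70875406e+01, -2.81764412e+01,  6.99435663e-02,
        2.73558812e-02, -6.81195633e-07]), 'eef_pos': array([ 5.75019345e+02, -6.85123961e-03,  2.05478050e+02]), 'eef_rot': array([7.07101389e-01, 7.07112173e-01, 2.64163964e-05, 2.69784899e-05]), 'contact_force': array([ 0.10399418, -1.33402071,  0.78752615]), 'ft_torque': array([-0.02119562,  0.06179768,  0.00977967]), 'gripper_force': 0.0, 'width': 1.0000324542018129}
```

View wrist.

Run:
```python
import cv2,numpy as np
w=cv2.imread("pics/wrist0.png"); s=cv2.imread("pics/side0.png")
a=cv2.resize(w[90:400,140:350],None,fx=1.9,fy=1.9,interpolation=cv2.INTER_CUBIC)
b=cv2.resize(s[180:340,230:400],(399,376),interpolation=cv2.INTER_CUBIC)
c=np.zeros((589,798,3),np.uint8); c[:a.shape[0],:a.shape[1]]=a[:589]; c[:376,399:]=b; cv2.imwrite("pics/m0.png",c)
```

```text
(no output)
```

View pics/wrist0.png

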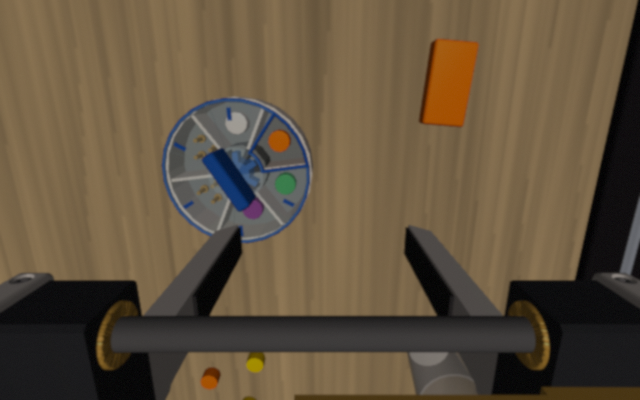

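View pics/m0.png

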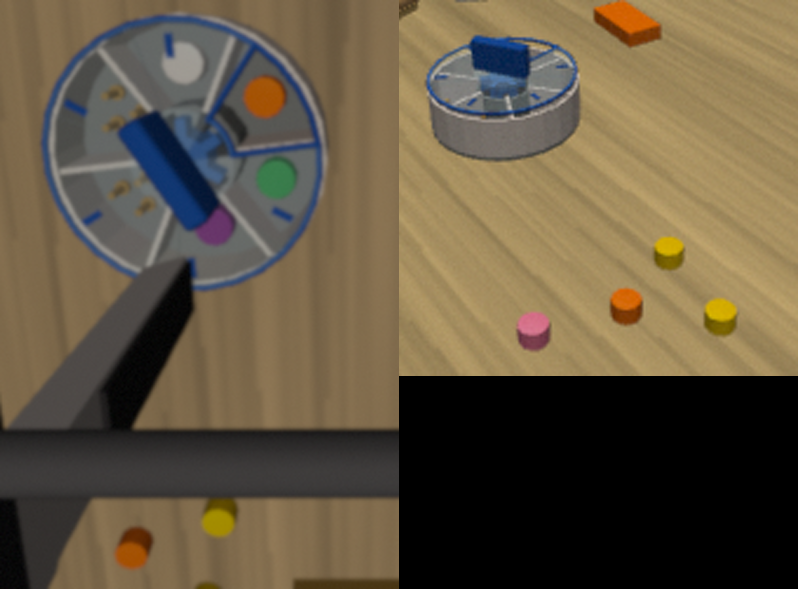

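Wrist picture: the tub is at about (238,170), and the window with its blue border is near the orange plug at (280,140). The loose candidates are orange at (210,379), yellow at (255,364) and (248,400), and pink at side (288,320). The orange one, at about (425,-288), fits by colour. The side crop shows it between pink and yellow. Next I move the camera over the tub.

Emit:
{"op": "arm_command", "data": {"moves": [{"offset": [-2.6,-3.4,0],"spin": 0},{"offset": [-2.6,-3.4,0],"spin": 0},{"offset": [-2.6,-3.4,0],"spin": 0},{"offset": [-2.6,-3.4,0],"spin": 0},{"offset": [-2.6,-3.4,0],"spin": 0}]}}

```text
time_s: 1.32
eef_pos: [489.7, -65.5, 205.8]
eef_rot: [0.708, 0.706, 0.0, 0.0]
contact_force: [0.0, 0.4, 0.5]
width: 1.0
gripper_force: 0.0
```

```bash
cat > polar.py <<'E'
from h import *
def top(p,c,z,R=90,s=3):
    n=2*R*s; g=np.arange(n)/s-R
    X,Y=np.meshgrid(c[0]+g,c[1]-g); P=proj(p,np.c_[X.ravel(),Y.ravel(),np.full(n*n,z)])
    m=P.astype(np.float32).reshape(n,n,2); return cv2.remap(p["image"][:,:,::-1].copy(),m[:,:,0],m[:,:,1],cv2.INTER_CUBIC)
E
python3 - <<'E'
from polar import *
p=eyes.grab_frame("wrist"); np.save("p1.npy",p,allow_pickle=True)
c=(490,11)
cv2.imwrite("pics/t1.png",np.hstack([top(p,c,57,66+20,2.3) if 0 else top(p,c,57,85,2.35) if 0 else cv2.resize(top(p,c,57),(399,399)),cv2.resize(top(p,c,42),(399,399))]))
R,t=cam(p);print((-R.T@t).round(1))
for o in ("cap_grip","window","stored_orange_center","plug_center"):
    for d in finder.cut_out(p,o)[:3]: print(o,round(d["confidence"],2),np.round(d["extent"]),onz(p,[d["extent"][:2]],{"cap_grip":57,"window":55,"plug_center":8,"stored_orange_center":16}[o]).round(1))
E
```

```text
[489.9  12.3 384.7]
cap_grip 0.69 [496. 298.  27.  26.] [[ 682.3 -199.8   57. ]]
cap_grip 0.65 [320. 102. 155. 166.] [[487.8  10.5  57. ]]
window 0.74 [321. 104. 155. 159.] [[488.1   8.5  55. ]]
stored_orange_center 0.97 [357.  78.  20.  18.] [[525.8  34.9  16. ]]
plug_center 0.8 [308. 366.  22.  21.] [[ 469.4 -336.     8. ]]
plug_center 0.69 [320. 312.  19.   5.] [[ 486.  -252.3    8. ]]
```

View pics/t1.png

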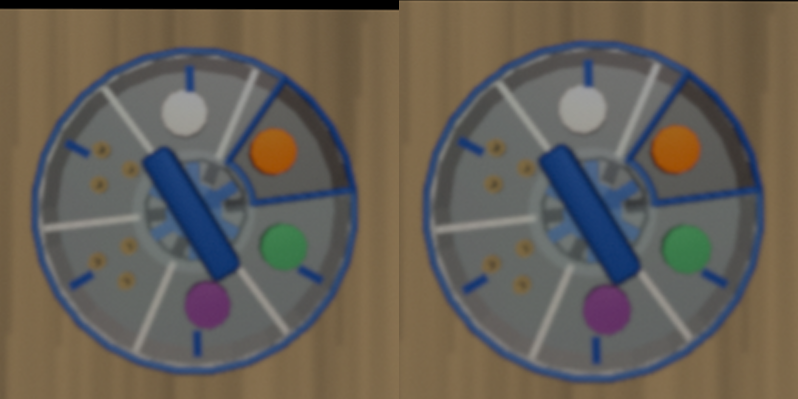

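```bash
cat >> polar.py <<'E'
def measure(p,c0,zc=57,zw=42,skip=32):
    def pol(c,z,r0,r1,a=np.arange(0,360,.25)):
        r=np.arange(r0,r1,.5); A,Rr=np.meshgrid(np.radians(a),r)
        P=proj(p,np.c_[(c[0]+Rr*np.cos(A)).ravel(),(c[1]+Rr*np.sin(A)).ravel(),np.full(A.size,z)]).astype(np.float32).reshape(*A.shape,2)
        im=cv2.remap(p["image"],P[...,0],P[...,1],cv2.INTER_LINEAR).astype(float); return a,r,im
    blue=lambda im: np.clip(im[...,2]-im[...,:2].mean(-1)-25,0,None)
    c=np.array(c0,float)
    for _ in range(6):   # blue ring at 74
        a,r,im=pol(c,zc,70,82); b=blue(im)**2; ok=b.sum(0)>b.sum(0).max()*.15
        ra=(b*r[:,None]).sum(0)[ok]/b.sum(0)[ok]; A=np.radians(a[ok])
        s=np.linalg.lstsq(np.c_[np.cos(A),np.sin(A),np.ones_like(A)],ra,rcond=None)[0]; c+=s[:2]
    a,r,im=pol(c,zc,57,69); b=blue(im).sum(0); k=np.abs((a-skip+180)%360-180)>32
    cap=np.degrees(np.angle((b[k]*np.exp(6j*np.radians(a[k]))).sum()))/6%60
    k=~k; w=blue(pol(c,zc,40,66)[2]).sum(0)[k]; win=(w*a[k]).sum()/w.sum()
    a,r,im=pol(c,zw,32,62); g=np.clip(im.min(-1)-140,0,None).sum(0)  # white walls
    wall=[]
    for q in range(0,360,60):
        pass
    f=g.reshape(6,-1); m=np.median(g); 
    sc=cv2.GaussianBlur(np.tile(g[None],(1,3)),(0,0),4)[0][len(a):2*len(a)]
    pk=[(a[i],round(sc[i])) for i in range(len(a)) if sc[i]==max(sc[(np.arange(i-60,i+61))%len(a)]) and sc[i]>m+5]
    return c,s[2],cap,win,pk
E
python3 - <<'E'
from polar import *
p=np.load("p1.npy",allow_pickle=True).item()
print(measure(p,(487.5,5.4)))
E
```

```text
(array([487.52256886,   6.02963639]), np.float64(72.09982228107545), np.float64(31.631324596166497), np.float64(30.17443755884378), [(np.float64(66.25), 262), (np.float64(96.25), 498), (np.float64(126.25), 118), (np.float64(187.0), 6)])
```

Emit:
{"op": "arm_command", "data": {"moves": [{"offset": [1.2,0,0.5],"spin": -1.4},{"offset": [2.4,-0.1,1.5],"spin": -2.8},{"offset": [2.86,-0.1,2.5],"spin": -4.2},{"offset": [2.86,-0.1,3.5],"spin": -5.6},{"offset": [2.86,-0.1,3.8],"spin": -6.35}]}}

```text
time_s: 1.98
eef_pos: [484.8, 8.6, 106.4]
eef_rot: [0.483, 0.876, -0.001, -0.003]
contact_force: [0.2, 0.5, -0.2]
width: 1.001
gripper_force: 0.0
```

Run:
```python
from polar import *
print(status.read_state()["eef_pos"])
p=eyes.grab_frame("wrist"); save(p,"w2.png")
q=eyes.grab_frame("side"); save(q,"s2.png")
w=cv2.imread("pics/w2.png"); s=cv2.imread("pics/s2.png")
b=cv2.resize(s[140:300,200:380],(675,600))
cv2.imwrite("pics/m2.png",np.hstack([cv2.resize(w,(500,312)),cv2.resize(s[130:290,200:360],(312,312))])[:, :800])
```

```text
[484.81686534   8.64521186 106.41638797]
```

View pics/m2.png

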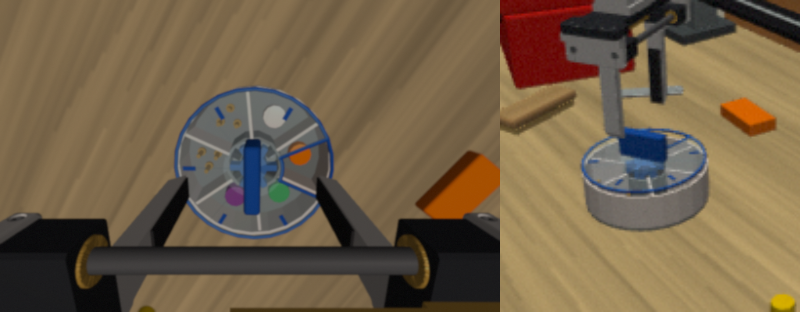

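Run:
```python
from polar import *
s=status.read_state(); print(s["eef_pos"],s["eef_rot"],s["qd"].round(3),s["time_s"])
p=eyes.grab_frame("wrist"); print(measure(p,(487.5,5.4)))
s=status.read_state(); print(s["eef_pos"],s["eef_rot"],s["qd"].round(3),s["time_s"])
```

```text
[485.84936354   7.75478594 108.0193303 ] [ 4.86031586e-01  8.73937185e-01 -8.66847200e-04 -2.51838987e-03] [-0.013 -0.035 -0.046  0.002  0.011  0.057] 2.0833
(array([487.27786638,   6.86469986]), np.float64(71.98140475699311), np.float64(31.45838508212402), np.float64(29.000012744373358), [(np.float64(65.0), 139), (np.float64(99.25), 434), (np.float64(126.75), 226), (np.float64(188.5), 169), (np.float64(248.75), 52), (np.float64(306.75), 5)])
[487.28392902   7.24095244 109.65296605] [ 4.86953759e-01  8.73427191e-01 -2.87012565e-04 -9.46067770e-04] [-0.011 -0.028 -0.034  0.     0.001  0.008] 2.1333
```

Emit:
{"op": "arm_command", "data": {"moves": [{"offset": [0,0,1.2],"spin": 0},{"offset": [0,0,1.9],"spin": 0},{"offset": [0,0,1.9],"spin": 0},{"offset": [0,0,1.9],"spin": 0}]}}

```text
time_s: 2.47
eef_pos: [488.0, 6.5, 63.4]
eef_rot: [0.487, 0.873, 0.0, -0.0]
contact_force: [-0.2, 0.3, -0.3]
width: 0.998
gripper_force: 0.0
```

Emit:
{"op": "arm_command", "data": {"moves": [{"offset": [0,0,0],"spin": 0},{"offset": [0,0,0],"spin": 0},{"offset": [0,0,0],"spin": 0},{"offset": [0,0,0],"spin": 0},{"offset": [0,0,0],"spin": 0}], "grip": 255, "force": 25}}

```text
time_s: 2.88
eef_pos: [488.1, 6.4, 63.7]
eef_rot: [0.487, 0.874, 0.0, 0.001]
contact_force: [-0.6, 0.0, 0.6]
width: 0.683
gripper_force: 0.0
```

Emit:
{"op": "arm_command", "data": {"moves": [{"offset": [0,0,0],"spin": 0},{"offset": [0,0,0],"spin": 0},{"offset": [0,0,0],"spin": 0},{"offset": [0,0,0],"spin": 0},{"offset": [0,0,0],"spin": 0}]}}

```text
time_s: 3.3
eef_pos: [487.4, 6.5, 62.9]
eef_rot: [0.487, 0.874, -0.0, -0.0]
contact_force: [0.9, -0.5, 0.1]
width: 0.325
gripper_force: 0.0
```

Emit:
{"op": "arm_command", "data": {"moves": [{"offset": [0,0,0],"spin": 0},{"offset": [0,0,0],"spin": 0},{"offset": [0,0,0],"spin": 0},{"offset": [0,0,0],"spin": 0},{"offset": [0,0,0],"spin": 0}]}}

```text
time_s: 3.72
eef_pos: [487.5, 6.5, 62.9]
eef_rot: [0.487, 0.874, 0.0, 0.0]
contact_force: [0.3, -0.0, -0.6]
width: 0.147
gripper_force: 25.0
```

Emit:
{"op": "arm_command", "data": {"moves": [{"offset": [0,0,-0.12],"spin": 0},{"offset": [0,0,-0.12],"spin": 0},{"offset": [0,0,-0.12],"spin": -1.1},{"offset": [0,0,-0.12],"spin": -1.1},{"offset": [0,0,-0.12],"spin": -1.1}], "force": 40}}

```text
time_s: 4.13
eef_pos: [487.3, 6.5, 65.8]
eef_rot: [0.445, 0.895, -0.0, -0.0]
contact_force: [-0.1, 0.2, -2.0]
width: 0.147
gripper_force: 40.0
```

Run:
```python
from polar import *
s=status.read_state(); print(s["eef_pos"],s["eef_rot"],s["contact_force"])
p=eyes.grab_frame("wrist"); m=measure(p,(487.5,6.4),zc=60,skip=37); print(m)
c=m[0]
t=top(p,c,60,80,3.5); u=top(p,c,42,80,3.5)
cv2.imwrite("pics/t3.png",cv2.resize(np.hstack([t,u]),(800,400)))
```

```text
[487.30785071   6.53222633  65.84379005] [ 4.45193123e-01  8.95434560e-01 -5.42955991e-05 -1.68858546e-04] [-0.14044101  0.21686708 -1.99290912]
(array([486.76217991,   7.44706745]), np.float64(71.64464577169365), np.float64(37.41382473751277), np.float64(35.0379545261809), [(np.float64(64.5), 519), (np.float64(100.5), 744), (np.float64(126.5), 731), (np.float64(189.0), 610), (np.float64(249.25), 427)])Traceback (most recent call last):
  File "<stdin>", line 5, in <module>
  File "polar.py", line 4, in top
    X,Y=np.meshgrid(c[0]+g,c[1]-g); P=proj(p,np.c_[X.ravel(),Y.ravel(),np.full(n*n,z)])
                                                                       ~~~~~~~^^^^^^^
    a = empty(shape, dtype, order, device=device)
TypeError: expected a sequence of integers or a single integer, got '313600.0'
```

Emit:
{"op": "arm_command", "data": {"moves": [{"offset": [0,0,0.12],"spin": 0},{"offset": [0,0,0.2],"spin": 0},{"offset": [0,0,0.28],"spin": 0},{"offset": [0,0,0.28],"spin": 0}]}}

```text
time_s: 4.52
eef_pos: [487.7, 6.6, 58.8]
eef_rot: [0.445, 0.896, 0.0, 0.0]
contact_force: [1.8, 1.1, -6.2]
width: 0.145
gripper_force: 40.0
```

Emit:
{"op": "arm_command", "data": {"moves": [{"offset": [0,0,0.06],"spin": 0},{"offset": [0,0,0.12],"spin": 0},{"offset": [0,0,0.16],"spin": 0},{"offset": [0,0,0.18],"spin": 0}]}}

```text
time_s: 4.85
eef_pos: [487.6, 6.4, 56.3]
eef_rot: [0.444, 0.896, -0.0, -0.0]
contact_force: [-5.9, 0.4, 17.3]
width: 0.148
gripper_force: 40.0
```

Emit:
{"op": "arm_command", "data": {"moves": [{"offset": [0,0,0.03],"spin": 0},{"offset": [0,0,0.06],"spin": 0},{"offset": [0,0,0.06],"spin": 0},{"offset": [0,0,0.06],"spin": 0}]}}

```text
time_s: 5.18
eef_pos: [487.6, 6.4, 56.3]
eef_rot: [0.444, 0.896, -0.0, -0.0]
contact_force: [-9.5, 0.7, 23.9]
width: 0.146
gripper_force: 40.0
```

Run:
```python
from polar import *
for _ in range(2):
    p=eyes.grab_frame("wrist"); s=status.read_state(); print(s["eef_pos"],s["contact_force"],s["ft_torque"])
m=measure(p,(487.5,6.4),zc=50,skip=37); print(m)
t=top(p,(487.5,6.4),49,80,3); q=eyes.grab_frame("side")
b=cv2.resize(q["image"][130:290,200:360,::-1],(400,400),interpolation=cv2.INTER_CUBIC)
cv2.imwrite("pics/t3.png",np.hstack([cv2.resize(t,(400,400)),b]))
```

```text
[487.59574449   6.43134474  56.26821639] [-8.0935856   1.46634131 24.26649126] [0.30496083 1.90305699 0.02714452]
[487.62160816   6.42067687  56.28456195] [-8.90554467  0.10733481 24.07151685] [ 0.28472398  1.86254725 -0.00691501]
(array([486.92239413,   7.29080791]), np.float64(71.74736500715092), np.float64(37.52440838457076), np.float64(35.081296287777725), [(np.float64(4.75), 308), (np.float64(64.75), 556), (np.float64(101.0), 759), (np.float64(126.75), 774), (np.float64(188.75), 662), (np.float64(249.0), 460)])
```

View pics/t3.png

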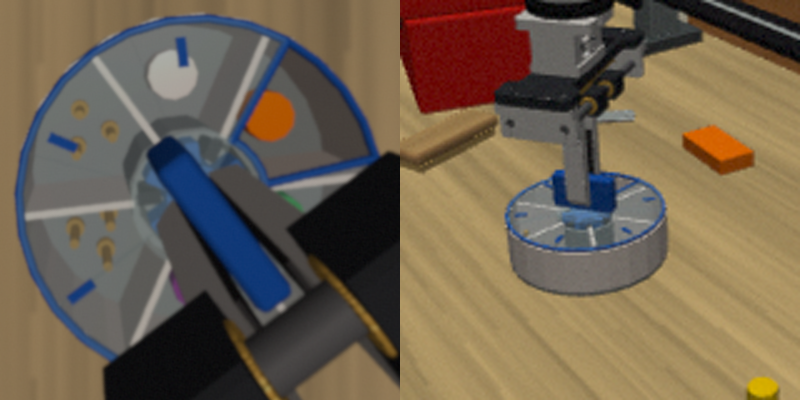

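Emit:
{"op": "arm_command", "data": {"moves": [{"offset": [0,0,-0.1],"spin": 0},{"offset": [0,0,-0.1],"spin": 0},{"offset": [0,0,-0.1],"spin": 0},{"offset": [0,0,-0.1],"spin": 0},{"offset": [0,0,-0.1],"spin": 0}], "grip": 170}}

```text
time_s: 5.75
eef_pos: [487.1, 6.5, 54.9]
eef_rot: [0.444, 0.896, -0.0, -0.0]
contact_force: [0.1, -0.2, 0.8]
width: 0.334
gripper_force: 0.0
```

Emit:
{"op": "arm_command", "data": {"moves": [{"offset": [0,0,-0.5],"spin": 0},{"offset": [0,0,-1.4],"spin": 0},{"offset": [0,0,-1.6],"spin": 0},{"offset": [0,0,-1.6],"spin": 0}]}}

```text
time_s: 6.08
eef_pos: [489.3, 6.2, 96.9]
eef_rot: [0.444, 0.896, 0.001, 0.002]
contact_force: [0.8, 0.7, 0.2]
width: 0.333
gripper_force: 0.0
```

Emit:
{"op": "arm_command", "data": {"moves": [{"offset": [0,0,0],"spin": 0},{"offset": [0,0,0],"spin": 0},{"offset": [0,0,0],"spin": 0},{"offset": [0,0,0],"spin": 0},{"offset": [0,0,0],"spin": 0}], "grip": 255}}

```text
time_s: 6.5
eef_pos: [486.9, 6.6, 94.7]
eef_rot: [0.444, 0.896, -0.0, -0.001]
contact_force: [1.1, -0.1, -0.3]
width: 0.027
gripper_force: 0.0
```

Emit:
{"op": "arm_command", "data": {"moves": [{"offset": [0,0,0.35],"spin": 0},{"offset": [0,0,0.45],"spin": 0},{"offset": [0,0,0.5],"spin": 0},{"offset": [0,0,0.53],"spin": 0},{"offset": [0,0,0.53],"spin": 0}]}}

```text
time_s: 6.92
eef_pos: [486.9, 6.6, 83.2]
eef_rot: [0.444, 0.896, -0.0, -0.001]
contact_force: [-5.7, 0.3, 11.6]
width: 0.005
gripper_force: 5.8
```

Emit:
{"op": "arm_command", "data": {"moves": [{"offset": [0,0,0.05],"spin": 0},{"offset": [0,0,0.08],"spin": 0},{"offset": [0,0,0.1],"spin": 0},{"offset": [0,0,0.1],"spin": 0}]}}

```text
time_s: 7.25
eef_pos: [487.1, 6.5, 83.1]
eef_rot: [0.444, 0.896, -0.001, -0.001]
contact_force: [-10.8, 1.0, 25.6]
width: 0.008
gripper_force: 13.2
```

Emit:
{"op": "arm_command", "data": {"moves": [{"offset": [0,0,-1.6],"spin": 0},{"offset": [-0.8,-0.8,-3],"spin": 0},{"offset": [-2,-2,-4.2],"spin": 0},{"offset": [-3.2,-3.2,-4.8],"spin": 0},{"offset": [-4.3,-4.4,-4.8],"spin": 0}], "grip": 119}}

```text
time_s: 7.67
eef_pos: [469.3, -133.1, 201.5]
eef_rot: [0.443, 0.896, 0.0, 0.003]
contact_force: [0.7, -0.4, 0.4]
width: 0.325
gripper_force: 0.0
```

Emit:
{"op": "arm_command", "data": {"moves": [{"offset": [-1.1,-1.2,0],"spin": 1.4},{"offset": [-2.2,-2.4,0],"spin": 2.8},{"offset": [-3.3,-3.6,0],"spin": 4.2},{"offset": [-4.4,-4.8,0],"spin": 5.6},{"offset": [-5.5,-6,0],"spin": 7}]}}

```text
time_s: 8.08
eef_pos: [430.2, -333.4, 197.3]
eef_rot: [0.695, 0.719, 0.0, -0.0]
contact_force: [0.7, -0.2, 0.4]
width: 0.533
gripper_force: 0.0
```

Run:
```python
from polar import *
for _ in range(4): p=eyes.grab_frame("wrist")
s=status.read_state(); print(s["eef_pos"],s["eef_rot"],s["time_s"]); R,t=cam(p);print((-R.T@t).round(1))
np.save("p4.npy",p,allow_pickle=True)
for o in ("plug_center",):
    for d in finder.cut_out(p,o)[:5]:
        m=d["pixels"]; print(o,round(d["confidence"],2),np.round(d["extent"]),p["image"][m].mean(0).round(),onz(p,[d["extent"][:2]],10).round(1))
save(p,"w4.png")
```

```text
[ 430.48412806 -332.21358312  196.95749669] [ 6.93658404e-01  7.20303290e-01  3.14584666e-04 -1.04442142e-03] 8.2833
[ 427.7 -256.5  376.1]
plug_center 0.92 [358. 178.  23.  25.] [158. 135.   6.] [[ 470.1 -338.9   10. ]]
plug_center 0.85 [318. 131.  21.  18.] [166.  86.  10.] [[ 423.1 -288.5   10. ]]
plug_center 0.73 [378. 109.  23.  19.] [158. 139.   8.] [[ 485.7 -263.5   10. ]]
plug_center 0.72 [252. 112.  29.  20.] [156.  88. 101.] [[ 352.8 -271.3   10. ]]
```

View pics/w4.png

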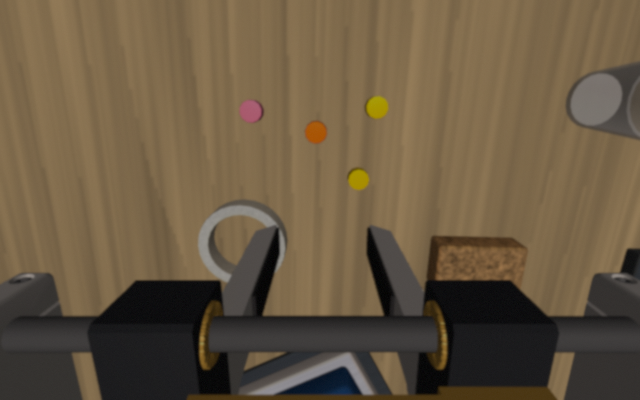

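Run:
```python
from polar import *
p=np.load("p4.npy",allow_pickle=True).item()
save(p,"c5.png",(230,90,400,200),4)
h=cv2.cvtColor(p["image"],cv2.COLOR_RGB2HSV); m=cv2.inRange(h,(5,170,90),(17,255,255)); m[:110]=0;m[155:]=0;m[:,:295]=0;m[:,340:]=0
v,u=np.nonzero(m); print(len(u),u.mean(),v.mean(),u.min(),u.max(),v.min(),v.max()); print(onz(p,[[u.mean(),v.mean()]],13),onz(p,[[u.mean(),v.mean()]],16))
```

```text
378 315.478835978836 131.7195767195767 305 326 121 142
[[ 420.60437508 -288.89785698   13.        ]] [[ 420.66323136 -288.630552     16.        ]]
```

View pics/c5.png

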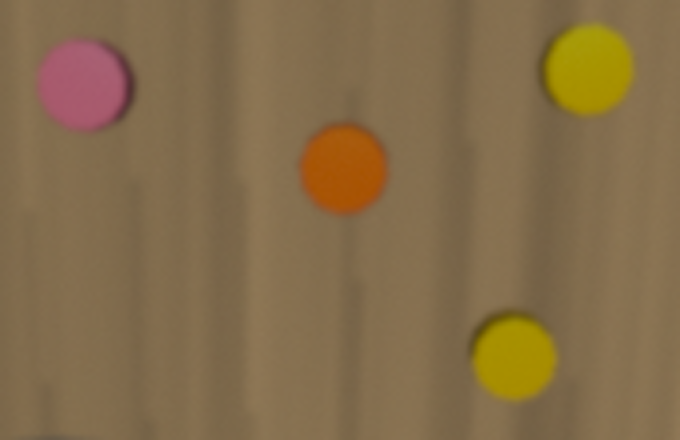

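Emit:
{"op": "arm_command", "data": {"moves": [{"offset": [0.8,-0.15,1.5],"spin": 0},{"offset": [1.75,-0.33,3],"spin": 0},{"offset": [1.75,-0.33,4.6],"spin": 0},{"offset": [1.75,-0.33,6.1],"spin": 0},{"offset": [1.75,-0.33,6.1],"spin": 0}]}}

```text
time_s: 8.75
eef_pos: [415.7, -280.4, 37.7]
eef_rot: [0.692, 0.722, 0.0, -0.009]
contact_force: [-1.3, 0.9, -0.4]
width: 0.534
gripper_force: 0.0
```

Run:
```python
from polar import *
for _ in range(4): p=eyes.grab_frame("wrist")
s=status.read_state(); print(s["eef_pos"],s["eef_rot"],s["width"])
h=cv2.cvtColor(p["image"],cv2.COLOR_RGB2HSV); m=cv2.inRange(h,(5,170,60),(17,255,255))
n,l,st,ce=cv2.connectedComponentsWithStats(m)
for i in range(1,n):
    if st[i,4]>150: print(st[i],ce[i].round(1),onz(p,[ce[i]],12).round(1))
save(p,"w6.png")
```

```text
[ 423.38357569 -289.42878753   48.21482661] [6.92588294e-01 7.21329148e-01 4.16673774e-05 2.39032160e-03] 0.5338277576633575
[ 303  201   35   39 1040] [320.2 220.2] [[ 420.8 -288.7   12. ]]
```

View pics/w6.png

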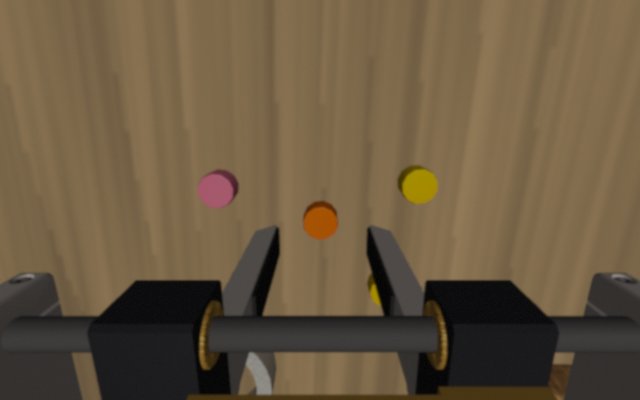

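Emit:
{"op": "arm_command", "data": {"moves": [{"offset": [0,0,0.3],"spin": 0},{"offset": [0,0,0.7],"spin": 0},{"offset": [0,0,1.05],"spin": 0},{"offset": [0,0,1.3],"spin": 0},{"offset": [0,0,1.4],"spin": 0}]}}

```text
time_s: 9.37
eef_pos: [420.4, -287.7, 9.2]
eef_rot: [0.693, 0.721, 0.0, -0.001]
contact_force: [-0.4, 0.7, 0.4]
width: 0.531
gripper_force: 0.0
```

Emit:
{"op": "arm_command", "data": {"moves": [{"offset": [0,0,0],"spin": 0},{"offset": [0,0,0],"spin": 0},{"offset": [0,0,0],"spin": 0}]}}

```text
time_s: 9.62
eef_pos: [421.4, -288.6, 10.7]
eef_rot: [0.693, 0.721, 0.0, 0.0]
contact_force: [-0.3, -0.3, -0.8]
width: 0.529
gripper_force: 0.0
```

Settled over the plug; down to about 3 mm and close.

Emit:
{"op": "arm_command", "data": {"moves": [{"offset": [0,0,0.15],"spin": 0},{"offset": [0,0,0.3],"spin": 0},{"offset": [0,0,0.3],"spin": 0},{"offset": [0,0,0.3],"spin": 0}]}}

```text
time_s: 9.95
eef_pos: [421.0, -288.1, 2.7]
eef_rot: [0.693, 0.721, -0.0, -0.0]
contact_force: [0.0, 0.9, 0.1]
width: 0.534
gripper_force: 0.0
```

Emit:
{"op": "arm_command", "data": {"moves": [{"offset": [0,0,0],"spin": 0},{"offset": [0,0,0],"spin": 0},{"offset": [0,0,0],"spin": 0},{"offset": [0,0,0],"spin": 0},{"offset": [0,0,0],"spin": 0}], "grip": 255, "force": 12}}

```text
time_s: 10.37
eef_pos: [421.3, -288.4, 3.1]
eef_rot: [0.693, 0.721, -0.0, 0.0]
contact_force: [0.9, 0.4, 0.3]
width: 0.247
gripper_force: 12.0
```

Emit:
{"op": "arm_command", "data": {"moves": [{"offset": [0,0,0],"spin": 0},{"offset": [0,0,0],"spin": 0}]}}

```text
time_s: 10.53
eef_pos: [421.3, -288.4, 3.1]
eef_rot: [0.693, 0.721, 0.0, 0.0]
contact_force: [0.3, 0.2, -0.2]
width: 0.252
gripper_force: 12.0
```

Emit:
{"op": "arm_command", "data": {"moves": [{"offset": [0,0,-0.5],"spin": 0},{"offset": [0.5,0.2,-1.6],"spin": 0},{"offset": [1.4,0.5,-2.8],"spin": 0},{"offset": [2.5,0.9,-3.8],"spin": 0},{"offset": [3.8,1.4,-4.3],"spin": 0}]}}

```text
time_s: 10.95
eef_pos: [454.4, -193.2, 114.1]
eef_rot: [0.694, 0.72, 0.0, 0.003]
contact_force: [1.4, -0.4, 0.5]
width: 0.252
gripper_force: 12.0
```

Emit:
{"op": "arm_command", "data": {"moves": [{"offset": [1.4,0.5,0],"spin": 0},{"offset": [2.8,1,0],"spin": 0},{"offset": [4.2,1.5,0],"spin": 0},{"offset": [5.5,2,0],"spin": 0},{"offset": [6.7,2.5,0],"spin": 0}]}}

```text
time_s: 11.37
eef_pos: [508.4, -20.1, 110.6]
eef_rot: [0.693, 0.721, 0.0, 0.0]
contact_force: [0.2, -0.8, -0.3]
width: 0.249
gripper_force: 12.0
```

Emit:
{"op": "arm_command", "data": {"moves": [{"offset": [1,0.4,0],"spin": 1},{"offset": [1.7,0.6,0],"spin": 2},{"offset": [2.1,0.75,0],"spin": 3},{"offset": [2.3,0.8,0],"spin": 4.2},{"offset": [2.3,0.8,0],"spin": 5.5}]}}

```text
time_s: 11.78
eef_pos: [526.1, 37.5, 110.4]
eef_rot: [0.845, 0.534, 0.0, -0.0]
contact_force: [-0.5, -0.8, -0.8]
width: 0.25
gripper_force: 12.0
```

Emit:
{"op": "arm_command", "data": {"moves": [{"offset": [0,0,0],"spin": 1.3},{"offset": [0,0,0],"spin": 2.6},{"offset": [0,0,0],"spin": 3.9},{"offset": [0,0,0],"spin": 5},{"offset": [0,0,0],"spin": 5.5}]}}

```text
time_s: 12.2
eef_pos: [525.9, 36.1, 110.4]
eef_rot: [0.948, 0.318, -0.0, -0.0]
contact_force: [-0.0, 0.2, -0.7]
width: 0.251
gripper_force: 12.0
```

Run:
```python
from polar import *
for _ in range(4): p=eyes.grab_frame("wrist")
s=status.read_state(); print(s["eef_pos"],s["eef_rot"],s["width"],s["time_s"])
q=eyes.grab_frame("side")
R=np.array(cv2.Rodrigues(np.zeros(3))[0])
from scipy.spatial.transform import Rotation as Ro
R=Ro.from_quat(s["eef_rot"]).as_matrix(); print(R.round(3))
d=np.array([526.4,36.1,0])-s["eef_pos"]; print("units",(R.T@d/25).round(3))
a=cv2.resize(p["image"][:,:,::-1],(480,300)); b=cv2.resize(q["image"][130:290,200:370,::-1],(319,300),interpolation=cv2.INTER_CUBIC)
cv2.imwrite("pics/m7.png",np.hstack([a,b]))
```

```text
[525.99135211  36.02375499 110.42376362] [ 9.47430344e-01  3.19962079e-01 -1.00117352e-04 -3.60097738e-05] 0.24884951408747216 12.4
[[ 0.795  0.606 -0.   ]
 [ 0.606 -0.795  0.   ]
 [-0.    -0.    -1.   ]]
units [0.016 0.008 4.417]
```

View pics/m7.png

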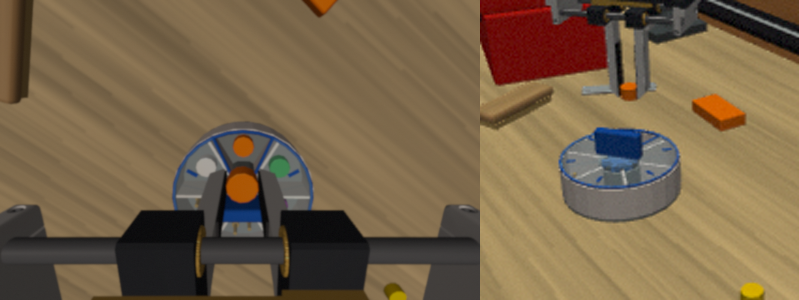

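Emit:
{"op": "arm_command", "data": {"moves": [{"offset": [0,0,0.4],"spin": 0},{"offset": [0,0,1],"spin": 0},{"offset": [0,0,1.6],"spin": 0},{"offset": [0,0,2],"spin": 0},{"offset": [0,0,2.2],"spin": 0}]}}

```text
time_s: 12.87
eef_pos: [524.4, 36.1, 53.3]
eef_rot: [0.948, 0.32, -0.002, -0.001]
contact_force: [-0.3, 0.2, 0.2]
width: 0.251
gripper_force: 12.0
```

Emit:
{"op": "arm_command", "data": {"moves": [{"offset": [0,0,0.1],"spin": 0},{"offset": [0,0,0.14],"spin": 0},{"offset": [0,0,0.14],"spin": 0},{"offset": [0,0,0.14],"spin": 0},{"offset": [0,0,0.14],"spin": 0}]}}

```text
time_s: 13.28
eef_pos: [526.8, 36.0, 52.8]
eef_rot: [0.948, 0.319, 0.001, 0.0]
contact_force: [-0.1, 0.4, 0.3]
width: 0.25
gripper_force: 12.0
```

Emit:
{"op": "arm_command", "data": {"moves": [{"offset": [0,0,0],"spin": 0},{"offset": [0,0,0],"spin": 0},{"offset": [0,0,0],"spin": 0},{"offset": [0,0,0],"spin": 0},{"offset": [0,0,0],"spin": 0}], "grip": 130}}

```text
time_s: 13.7
eef_pos: [526.1, 36.0, 52.1]
eef_rot: [0.948, 0.319, 0.0, 0.0]
contact_force: [0.2, 0.4, 0.5]
width: 0.488
gripper_force: 0.0
```

Emit:
{"op": "arm_command", "data": {"moves": [{"offset": [0,0,0],"spin": 0},{"offset": [0,0,-0.6],"spin": 0},{"offset": [0,0,-1.8],"spin": 0},{"offset": [0,0,-3],"spin": 0},{"offset": [0,0,-4],"spin": 0}]}}

```text
time_s: 14.12
eef_pos: [526.3, 36.0, 153.6]
eef_rot: [0.948, 0.319, 0.0, 0.0]
contact_force: [0.3, -0.4, 1.2]
width: 0.489
gripper_force: 0.0
```

Emit:
{"op": "arm_command", "data": {"moves": [{"offset": [-1,0,0],"spin": 0},{"offset": [-2,0,-0.4],"spin": 0},{"offset": [-3,0,-0.8],"spin": 0},{"offset": [-3.2,0,-1],"spin": 0},{"offset": [-3.2,0,-1],"spin": 0}]}}

```text
time_s: 14.53
eef_pos: [462.8, -13.1, 178.4]
eef_rot: [0.948, 0.318, 0.001, 0.001]
contact_force: [0.3, 1.1, 0.7]
width: 0.489
gripper_force: 0.0
```

Run:
```python
from polar import *
for _ in range(4): p=eyes.grab_frame("wrist")
s=status.read_state(); print(s["eef_pos"],s["time_s"])
q=eyes.grab_frame("side")
print(measure(p,(487.4,6.5),zc=49,skip=37))
c=(515,28); a=cv2.resize(top(p,c,20,60,5),(400,400)); b=cv2.resize(q["image"][130:290,200:360,::-1],(400,400),interpolation=cv2.INTER_CUBIC)
cv2.imwrite("pics/m8.png",np.hstack([a,b]))
```

```text
[462.87685625 -11.9053313  176.53579362] 14.7333
(array([487.90031008,   6.33758768]), np.float64(72.33261220520465), np.float64(37.17621377642949), np.float64(36.41360305178161), [(np.float64(6.25), 392), (np.float64(66.75), 480), (np.float64(92.0), 744), (np.float64(127.25), 275), (np.float64(187.5), 246), (np.float64(246.75), 231), (np.float64(306.5), 285)])
```

View pics/m8.png

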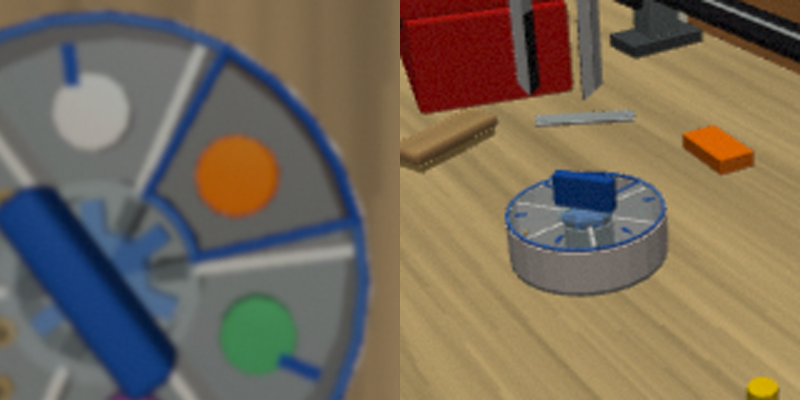

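The cap is home at 37.2°. The orange disc in the window looks larger than its neighbours, so the dropped plug is stacked on the stored one. The fingers are empty and clear, so I'm handing in.

```bash
python3 -c "
from station import env
print(env.close_job())"
```

```text
the job is handed in; nothing more can be done
None
```

The job is handed in: the cap is turned about 5.5° and pressed home with its window over the orange compartment, and the loose orange plug is dropped through, apparently stacked on the stored one; I never moved the brush, scraper, wax block, cork or cup, and no verdict was returned.

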